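# Hook the dumpling basket onto the drain hook

### The arm

A 6-joint arm with a two-finger parallel gripper is mounted at the origin on the work surface. World frame = base frame: x ahead of the robot, y to its left, z up, the work surface at z = 0. Lengths are in mm, angles in rad, forces in N, time in s.
With the tool pointing down it reaches from about 400 to 825 mm from the base axis. Payload 7 kg.
Tool frame: the origin (TCP) lies between the finger pads; the fingertips stand 14 mm ahead of it and the grasp point (between the pads) lies 5 mm behind it (r.nose_length is the distance from the TCP to the fingertips, in mm); y points along the fingers, x is the direction in which the jaws open and shut, and the axes are right-handed (so a half turn about y gives the same grasp; the last joint's range is limited). The gripper opens to 85 mm and grips with 20 to 120 N. Pads are 22 mm wide; open, the fingers measure 114 mm over their backs; the gripper's body (76 mm by 85 mm) begins 54 mm behind the grasp point. The pads swing forward as they close: fully open they stand 13 mm farther back than shut.
Start: joints at [0.288, 0.359, 0.012, 0, -1.224, -0.288], TCP at [674.978, -0.019, 245.302] pointing down, gripper open.
Joint ranges: [-3.07, 3.07], [-1.43, 2.12], [-1.02, 1.25], [-3.03, 1.67], [-3.05, -0], [-3.03, 3.03]. Speed limits (rad/s): [2.39, 2.39, 3.01, 3.14, 3.14, 3.14].

### API

Orientations are given as a rotation vector (axis times angle).
In Python, from cell import r gives the robot as it stands.
- The arm moves only by the tool drive_tool, never from a script. Its arguments are lists of equal length, an entry for each row: "dp": the shift along the tool's x, y, z in mm, a list of three; "rotation": the turn, a rotation vector about the tool's x, y, z in rad, a list of three; "jaw": the finger opening in mm, from 0 to 85.4. In form: {"dp": [[dx, dy, dz], ...], "rotation": [[ax, ay, az], ...], "jaw": [jaw, ...]}. A call has 1 to 12 rows; each row is the pose to reach, as a shift and turn from the pose measured when the call began, along the tool's axes at that moment; what a row does not reach only later rows make up. A row lasts 1/12 s, in which the tool goes at most 41.7 mm and 7.16 degrees, less where a joint would pass 70% of its speed; a pose out of reach is approached as far as the arm can. A call with a gripper value outside its range is refused whole. The fingers move at their own pace and stop on an object; the grip force is fixed at half the most. Time passes only in rows, so rows that repeat a pose let the fingers close. It gives the time, the measured TCP pose, the force and the opening at its end, in the units of the state.
- r.read_state(): the state, without advancing time (a new reading comes with each control period).
- r.snapshot(name): name is "scene" or "side" or "wrist"; returns a dict with "frame" (420x560x3 uint8, red, green, blue), "fx", "fy", "cx", "cy" (pixels), "origin" and "attitude" of the camera in the world. Camera axes: x right, y down, z forward; pixel columns grow to the right and rows downward; lengths in mm; the calibration is good to about 2 mm. A picture is of the moment at which its call begins. There is no depth.
- r.job_done(): hands the job in, once; it reports no verdict.
Trained networks look in the newest picture that a camera, given by its name, has taken for a name from the list of things; names that differ only in an ending like _2 or _b are one class to them, and where a whole thing is asked for, a point or a joint stands for the part that bears it (a point fixed in the world has none). Each returns a list of dicts, best first, with "p" (0 to 1); they miss things now and then, are a little off and sometimes report something else, mostly with a low value. They report only what shows in the picture. A call takes as long as a camera call.
- r.recognise(camera, thing): "position" ([row, column] in pixels, amid what is visible of it).
- r.masks_of(camera, thing): "mask" (420x560 bool, what is visible of it) and "position" ([row, column] in pixels, amid what is visible of it).
- r.pinpoint(camera, thing): "position" ([row, column] in pixels: a listed point, or the origin of a listed thing).
The state is a dict: "time": time; "q": joint angles; "joint_vel": joint speeds; "joint_efforts": joint torques, N m; "position": TCP position; "tool_rot": TCP orientation; "wrist_force": force on the tool from outside, world axes, zero at the start; "ft_torque": the same for the moment, N m; "width": finger opening in mm.
Only numpy, scipy, OpenCV 4.12 (cv2) and the standard library are available. Lean on these libraries where they do the work, as an engineer would, in place of code of your own. Each camera call takes 0.05 s, during which the arm holds its last target. There are 200 camera calls.

### The job

Pull the sprung drain hook down by its red knob, move it along its rail until the hook is under the basket's bail, and let the spring lift the basket up out of its well, so that it hangs still from the hook over that well to drain, with the hook fully up and let go. The bail may lean a good way to either side and bends easily, so feel for it and do not push hard on it; keep your hand on the knob on the way up so that it rises slowly. The basket is hot: touch only the hook, and leave everything else standing where it is.

Things in the scene. Friction and masses are not known exactly. Their poses are not given: they have to be found in the camera images.
- cooker: fixed steel dumpling cooker, block 260 (x) by 360 (y) by 85 mm high, with two round wells 134 mm across, 60 mm deep. Origin: on the table under the centre of the working well (the one with the basket), z up. The other well, 180 mm to -y, has a flat lid with a button, top 105 mm above the table
- lid (a point): centre of the top of the flat lid (146 mm across, 6 mm thick, black button on it) on the other well, 91 mm above the table, 180 mm to the cooker's -y from the working well. Behind the wells, 190 mm to the cooker's +x and 420 mm up, runs the hook's rail, a 20 mm bar along the cooker's y on two posts, 340 mm to -y and 150 mm to +y from the working well
- well (a point): centre of the working well's mouth, at the cooker's top, 85 mm above the table
- trolley (a joint): position of the red trolley (50 by 60 by 60 mm) that carries the hook along the rail, m, 0 to 0.23, growing to the cooker's +y; it runs freely (about 0.6 N). At 0.17 the hook stands over the centre of the working well. Starts between 0 and 0.08
- lift (a joint): how far the hook is pulled down, m: 0 is fully up, where the spring holds it, 0.14 the lower stop. With nothing on the hook the spring pulls up with about 11 N at 0 and 15 N at 0.14; nothing locks it
- hook: hook head; it only slides along the rail and up and down. Origin: bottom of the hook's mouth, where a bail rests, 255 mm above the table when lift is 0; axes as the cooker's. Steel J-hook 8 mm thick in the y-z plane: shank at y = -10 mm, tip at y = +11 mm and 18 mm above the origin; the mouth opens to +y and is 12 mm wide inside
- knob (a point): foot of the red knob, 62 mm above the hook's origin, in the middle of the top of a yellow plate 46 by 46 by 6 mm. The knob is an upright stem 20 mm across, 32 mm tall, to be gripped from above; fingertips may press on the plate. An arm joins the plate to the trolley's rod, 190 mm to +x; on it, 85 to 165 mm to +x of the knob, sits a grey housing 80 mm wide, rising 60 mm above the plate
- basket: loose round steel strainer basket, 130 mm across, 66 mm tall, 0.35 to 0.55 kg with its dumplings, standing in the well with about 2 mm of play all round, rim 6 mm above the cooker. Origin: centre of its underside, 25 mm above the table when in the well; z up. Its yaw is within 0.3 rad of the cooker's
- bail_pivot (a point): midway between the pivots of the basket's bail (on its rim's +x and -x sides), 66 mm above the basket's origin. The bail is an arch of 6 mm brass wire whose top bar, straight for 64 mm along the basket's x, lies 79 mm above this point when upright. It leans up to 0.4 rad to either y side: bar up to 31 mm off and 6 mm lower
- bail_upright (a point): where the middle of the bail's top bar would be if the bail stood upright (170 mm above the table); the true lean is not reported and must be seen or felt. The pivots are stiff: it takes about 15 N at the bar to turn them, which counts as bending the bail; keep the push under 10 N
- shaker: small white spice jar with a steel cap, 38 mm across, 65 mm tall, loose, standing on the cooker's front ledge between its wells; origin under its centre
- oil_bottle: amber oil bottle, 80 mm across, 220 mm tall, loose on the table; origin under its centre
- vinegar_jar: glass jar with red cap, 70 mm across, 110 mm tall, loose on the table; origin under its centre
- filling_bowl: steel bowl, 150 mm across, 55 mm tall, loose on the table; origin under its centre
- cup: green plastic cup, 70 mm across, 85 mm tall, loose on the table; origin under its centre

How it is judged (in metres and radians):
On the way, in this order (a step that is already met when the one before it is completed fails the run):
1. the hook is pulled well down, with the basket still standing in its well (value of joint lift above 0.08 m and height (world z) of basket below 0.035 m), for 0.1 s.
2. the basket is on its way up, carried by the hook (height (world z) of basket above 0.05 m and contact force between hook and basket above 1.5 N), for 0.1 s.
At the end, for the whole second after the job is handed in: The hook is fully up (lift below 12 mm) and let go; the basket hangs from it, at rest or barely swaying (below 0.1 m/s), its underside more than 100 mm above the table, within 60 mm of the well's centre seen from above, tilted less than 0.5 rad (value of joint lift below 0.012 m and height (world z) of basket above 0.1 m and horizontal distance between basket and well below 0.06 m and angle between basket's own z axis and vertical below 0.5 rad and contact force between hook and basket above 1.5 N and linear speed of basket below 0.1 m/s); the robot touches nothing.
It fails at once if while the hook is down at the bail, before it takes the load, it presses on the basket or its bail with more than 10 N (value of joint lift above 0.098 m and contact force between hook and basket above 10 N).
It fails at once if the hook jerks the basket with more than 30 N (contact force between hook and basket above 30 N).
It fails at once if the hook flies up faster than 0.35 m/s (velocity of joint lift below -0.35 m/s).
It fails at once if the robot touches the basket or its bail (contact force between any of the fingers, the arm and basket above 1 N).
It fails at once if a bystander is moved by more than 30 mm (distance of any of shaker, oil_bottle, vinegar_jar, filling_bowl, cup from where it was at the start of the episode above 0.03 m).
It also fails if it takes over 72 s, if anything falls off the work surface, if the arm or the gripper's body presses on something with over 40 N, if the wrist force passes 120 N, or if a joint passes its speed limit or range.

## Working session

There is one attempt and no reset: what is moved stays moved. The work goes in short steps, Python scripts to look and compute and a tool call to move; the robot and the scene stay as the last step left them, time stands still between calls to the robot, and variables do not carry over. Pictures are saved under pics/ and viewed, about 8 in all and at most 12, crops included, and the job is handed in when it is done.

Besides the shell and the picture viewer there is one more tool, called by a JSON object that holds its "op" and its "data", one argument or row to a line. drive_tool: Moves the arm, as the interface text tells. Its arguments: {"type":"object","properties":{"dp":{"type":"array"},"rotation":{"type":"array"},"jaw":{"type":"array"}},"required":["dp","rotation","jaw"]}

```bash
mkdir -p pics; ls; cat > h.py <<'E'
import numpy as np, cv2
from scipy.spatial.transform import Rotation as R
from cell import r
def att(s):
    a=np.array(s['attitude'],float)
    return a if a.shape==(3,3) else R.from_rotvec(a).as_matrix() if a.size==3 else R.from_quat(a).as_matrix()
def ray(s,p):
    d=att(s)@np.array([(p[1]-s['cx'])/s['fx'],(p[0]-s['cy'])/s['fy'],1]); return np.array(s['origin'],float),d/np.linalg.norm(d)
def atz(s,p,z):
    o,d=ray(s,p); return o+d*(z-o[2])/d[2]
def tri(rs):
    A=np.zeros((3,3));b=np.zeros(3)
    for o,d in rs:
        P=np.eye(3)-np.outer(d,d);A+=P;b+=P@o
    x=np.linalg.solve(A,b); return x,[np.linalg.norm((np.eye(3)-np.outer(d,d))@(x-o)) for o,d in rs]
def proj(s,P):
    c=att(s).T@(np.array(P)-np.array(s['origin'])); return [s['cy']+s['fy']*c[1]/c[2],s['cx']+s['fx']*c[0]/c[2]]
def save(s,n): cv2.imwrite('pics/'+n,s['frame'][:,:,::-1])
E
python3 - <<'E'
from h import *
np.set_printoptions(precision=1,suppress=True)
S={}
for c in('scene','side','wrist'):
    S[c]=r.snapshot(c); save(S[c],c+'1.png'); print(c,S[c]['origin'],S[c]['attitude'],S[c]['fx'])
for t in('lid','well','knob','bail_pivot','bail_upright','hook','basket','cooker','shaker'):
    rs=[]
    for c in S:
        d=r.pinpoint(c,t)
        if d:
            print(t,c,np.array(d[0]['position']),round(d[0]['p'],2))
            if d[0]['p']>.4: rs.append(ray(S[c],d[0]['position']))
    if len(rs)>1: print('  ->',*tri(rs))
s=r.read_state();print(s['time'],s['tool_rot'],s['width'])
cv2.imwrite('pics/a.png',np.hstack([cv2.resize(S[c]['frame'][:,:,::-1],(400,300)) for c in('scene','side')]))
E
```

```text
pics
scene [1362.9  418.1 1522.6] [-1.4 -2.4  0.7] 425.10056033625807
side [  82.1 1042.5  948.1] [-0.6  2.5 -1.4] 429.47087473806056
wrist [674.7 -76.3 372.6] [-0.  -3.1 -0.5] 337.8676899980322
lid scene [235.4 281.4] 0.88
lid side [248.9 272.4] 0.64
lid wrist [207.4 360.9] 0.88
  -> [606.    6.1  92.5] [np.float64(2.9327195100878543), np.float64(1.697264619954046), np.float64(2.1452152848404897)]
well scene [246.3 322.7] 0.81
well side [284.  262.2] 0.95
well wrist [331.6 372.6] 0.61
  -> [568.5 158.5  69.6] [np.float64(10.663908234232522), np.float64(2.288155180868293), np.float64(11.603278478395643)]
knob scene [206.1 295.6] 0.73
knob side [198.1 265.6] 0.49
  -> [597.7  55.8 315.7] [np.float64(2.665281913661134), np.float64(2.6652819136609978)]
bail_pivot scene [244.5 323.2] 0.84
bail_pivot wrist [368.8 391.9] 0.65
  -> [569.7 166.8 106.3] [np.float64(0.005885654825397941), np.float64(0.005885654825584025)]
bail_upright scene [235.6 327.1] 0.77
bail_upright side [262.7 257.6] 0.62
  -> [566.3 176.5 169.7] [np.float64(2.965087019914298), np.float64(2.9650870199143307)]
hook scene [213.9 296.9] 0.53
hook side [214.7 266.8] 0.52
  -> [592.1  60.3 262. ] [np.float64(3.5001082826268473), np.float64(3.5001082826269325)]
basket scene [255.1 325.7] 0.98
basket side [301.5 259. ] 0.69
basket wrist [328.4 371.2] 0.87
  -> [565.5 183.   23.3] [np.float64(3.040951191330561), np.float64(1.3278166540702137), np.float64(2.2227181623672356)]
cooker scene [255.2 325.1] 0.68
cooker side [305.4 258. ] 0.68
cooker wrist [317.3 369. ] 0.59
  -> [564.6 180.7   8.2] [np.float64(8.200542617616154), np.float64(6.902913664235795), np.float64(3.6455653047773855)]
shaker scene [219.7 310.5] 0.68
shaker side [268.7 296.8] 0.76
shaker wrist [264.8 479.6] 0.69
  -> [488.6  67.9  90.4] [np.float64(5.956334774486641), np.float64(2.0188864241311206), np.float64(4.970325722316134)]
1.5 [ 0.  -2.2  2.2] 85.81369643821002
```

View pics/scene1.png

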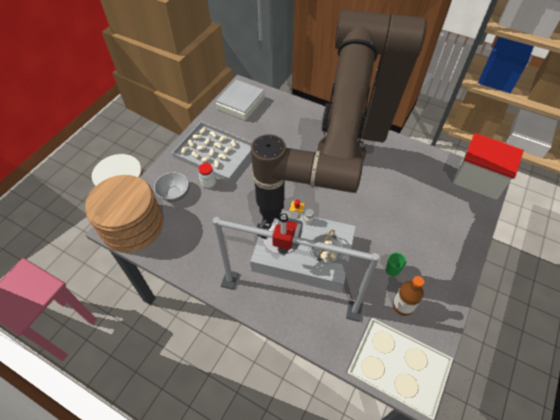

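View pics/side1.png

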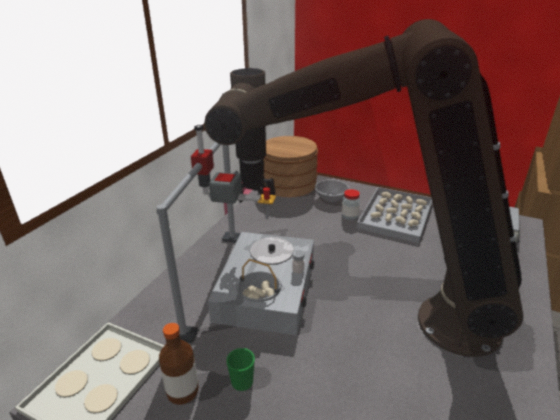

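View pics/wrist1.png

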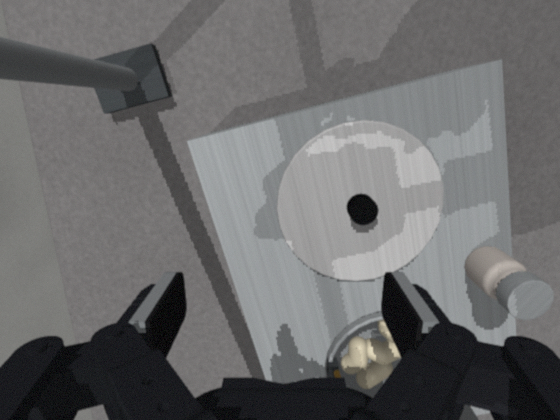

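The pictures agree with the networks: cooker centre near (567,181) with yaw about 0.22, knob (scene px 206,296) at about (598,56,316), and the bail arch standing over the well (side px ~262,258). I'm moving up and over the knob, with the jaws along the rail.

{"op": "drive_tool", "data": {
  "dp": [
    [10, -35, 10],
    [20, -70, 20],
    [30, -105, 30],
    [40, -140, 40],
    [45, -170, 40],
    [50, -185, 20],
    [57, -185, 0],
    [64, -185, -20],
    [70, -185, -40],
    [77, -185, -56],
    [77, -185, -56],
    [77, -185, -56]
  ],
  "rotation": [
    [0, 0, 0],
    [0, 0.12, 0],
    [0, 0.24, 0],
    [0, 0.36, 0],
    [0, 0.48, 0],
    [0, 0.6, 0],
    [0, 0.72, 0],
    [0, 0.84, 0],
    [0, 0.96, 0],
    [0, 1.08, 0],
    [0, 1.2, 0],
    [0, 1.32, 0]
  ],
  "jaw": [85, 85, 85, 85, 85, 85, 85, 85, 85, 85, 85, 85]
}}

```text
time: 2.5
position: [597.6, 57.0, 430.7]
tool_rot: [-1.083, -1.389, 1.388]
wrist_force: [-0.6, -0.5, 0.6]
width: 85.1
```

```bash
python3 - <<'E'
from h import *
np.set_printoptions(precision=2,suppress=True)
S={}
for c in('scene','side','wrist'):
    S[c]=r.snapshot(c)
for t in('lid','well','knob','hook','bail_pivot','bail_upright'):
    rs=[]
    for c in S:
        d=r.pinpoint(c,t)
        if d:
            print(t,c,np.array(d[0]['position']),round(d[0]['p'],2),atz(S[c],d[0]['position'],{'lid':91,'well':85,'knob':317,'hook':255,'bail_pivot':91,'bail_upright':170}[t]))
s=r.read_state();print(s['time'],s['position'],s['tool_rot'],s['q'])
Rm=R.from_rotvec(s['tool_rot']).as_matrix();print(Rm)
save(S['wrist'],'w2.png')
a=S['side']['frame'][150:310,180:340];a=cv2.resize(a,None,fx=3.7,fy=3.7,interpolation=2)
cv2.imwrite('pics/s2.png',a[:,:,::-1])
E
```

```text
lid scene [234.8 279.5] 0.66 [605.03  -5.05  91.  ]
lid side [379.4 243.2] 0.72 [443.77 491.69  91.  ]
lid wrist [160.5 247.9] 0.87 [606.54   7.56  91.  ]
well scene [247.3 324.9] 0.94 [565.81 174.14  85.  ]
well side [287.5 261.1] 0.7 [555.16 186.65  85.  ]
knob scene [236.7 328.1] 0.58 [653.15 205.39 317.  ]
knob side [198.6 264.4] 0.66 [598.8   65.89 317.  ]
knob wrist [212.1 286.3] 0.66 [597.18  58.35 317.  ]
hook scene [218.3 297.1] 0.49 [601.18  64.92 255.  ]
hook side [216.5 265.3] 0.53 [597.39  66.26 255.  ]
hook wrist [189.2 289.9] 0.63 [593.8   61.39 255.  ]
bail_pivot scene [246.2 325. ] 0.85 [564.56 173.39  91.  ]
bail_pivot side [287.  256.8] 0.68 [564.47 195.98  91.  ]
bail_upright scene [236.6 329.4] 0.89 [563.89 183.48 170.  ]
bail_upright side [264.9 255.9] 0.79 [566.64 191.43 170.  ]
bail_upright wrist [172.9 397.1] 0.57 [563.99 184.06 170.  ]
3.55 [598.    56.   430.32] [-1.08 -1.39  1.39] [ 0.42  0.18  0.17  0.   -1.57 -1.74]
[[-0.25  0.   -0.97]
 [ 0.97  0.   -0.25]
 [-0.   -1.   -0.  ]]
```

View pics/w2.png

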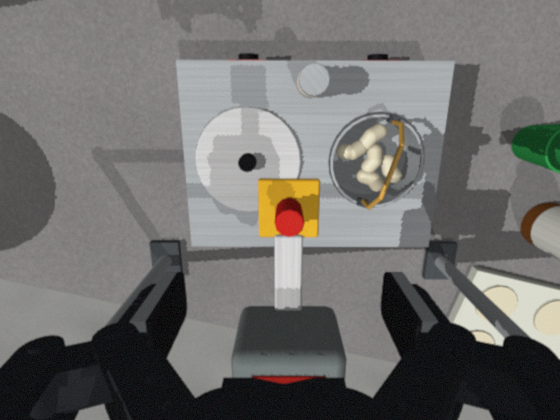

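View pics/s2.png

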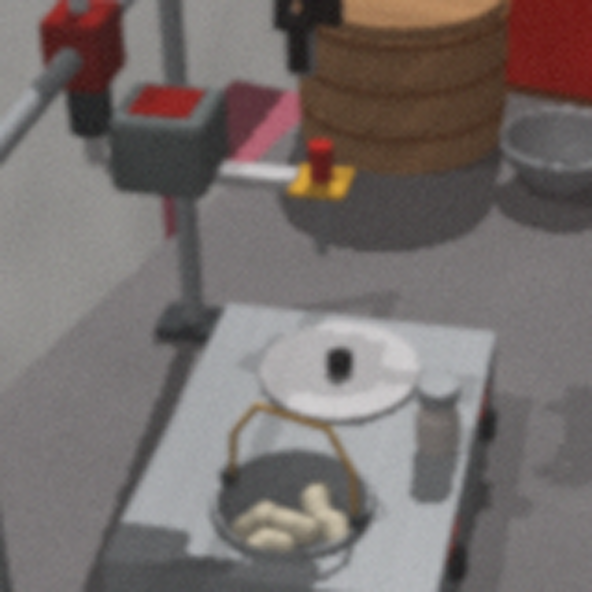

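```bash
python3 - <<'E'
from h import *
np.set_printoptions(precision=1,suppress=True)
w=r.snapshot('wrist'); s=r.snapshot('side')
h=cv2.cvtColor(w['frame'],cv2.COLOR_RGB2HSV)
m=(h[...,0]>10)&(h[...,0]<26)&(h[...,1]>120)&(h[...,2]>70); m[:, :330]=0;m[:,430:]=0;m[:105]=0;m[215:]=0
for i in range(105,215,4):
    c=np.where(m[i])[0]
    if len(c): print(i,c.min(),c.max(),end=' | ')
a=w['frame'][100:220,310:440]; b=s['frame'][235:315,220:310]
o=[cv2.resize(x,(400,400),interpolation=2) for x in(a,b)]
cv2.imwrite('pics/b3.png',np.hstack(o)[:,:,::-1])
C=np.array([565.5,181]);yaw=.228
e=lambda P:(np.array([[np.cos(yaw),np.sin(yaw)],[-np.sin(yaw),np.cos(yaw)]])@(P[:2]-C))
for z in(170,167,164):
    print(z,[e(atz(s,p,z)) for p in((260,249.7),(264.9,268.6))],[e(atz(w,p,z)) for p in((150,402),(180,392))])
print([e(np.array(P)) for P in((606.5,7.5),(597.5,58))])
E
```

```text
121 393 398 | 125 397 403 | 129 399 403 | 133 400 403 | 137 400 403 | 141 400 403 | 145 400 403 | 149 399 402 | 153 397 401 | 157 395 399 | 161 394 398 | 165 393 396 | 169 391 394 | 173 389 392 | 177 388 390 | 181 386 389 | 185 384 388 | 189 382 386 | 193 380 385 | 197 378 383 | 201 362 380 | 205 364 374 | 170 [array([27.1, -8.5]), array([-32.4,   2.6])] [array([-27.5,   5.2]), array([ 7.5, -2.1])]
167 [array([ 28.3, -12.2]), array([-31.4,  -1.1])] [array([-27.1,   6.3]), array([ 8.1, -1.1])]
164 [array([ 29.5, -15.9]), array([-30.5,  -4.7])] [array([-26.8,   7.3]), array([ 8.7, -0.1])]
[array([   0.7, -178.3]), array([   3.4, -127. ])]
```

View pics/b3.png

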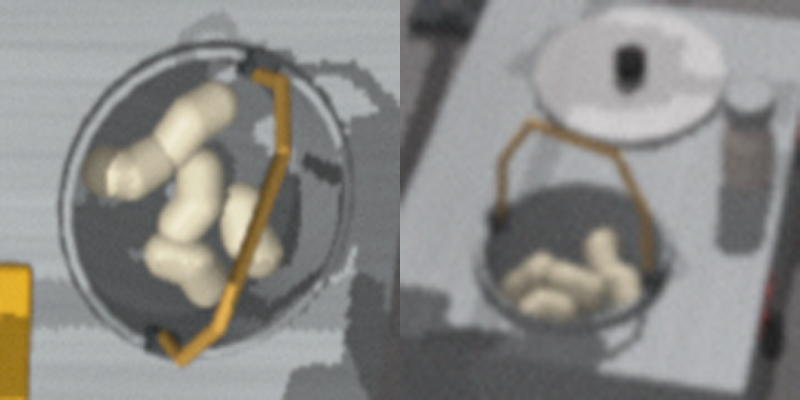

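The wrist crop shows the bail's bar running from px (402,145) to (384,193). It is nearly upright, about y = -1±4 mm from the well centre in cooker axes. Now I'm lowering onto the knob (wrist px 212,286).

{"op": "drive_tool", "data": {
  "dp": [
    [1.5, 20, 0],
    [1.5, 40, 0],
    [1.5, 60, 0],
    [1.5, 75, 0],
    [1.5, 85, 0],
    [1.5, 88, 0],
    [1.5, 88, 0],
    [1.5, 88, 0],
    [1.5, 88, 0],
    [1.5, 88, 0],
    [1.5, 88, 0],
    [1.5, 88, 0]
  ],
  "rotation": [
    [0, 0.02, 0],
    [0, 0.02, 0],
    [0, 0.02, 0],
    [0, 0.02, 0],
    [0, 0.02, 0],
    [0, 0.02, 0],
    [0, 0.02, 0],
    [0, 0.02, 0],
    [0, 0.02, 0],
    [0, 0.02, 0],
    [0, 0.02, 0],
    [0, 0.02, 0]
  ],
  "jaw": [85, 85, 85, 60, 60, 60, 10, 10, 10, 10, 10, 10]
}}

```text
time: 4.65
position: [598.2, 57.5, 343.5]
tool_rot: [-1.093, -1.379, 1.376]
wrist_force: [-0.2, 0.9, 4.5]
width: 17.6
```

```bash
python3 - <<'E'
from h import *
s=r.read_state();print(s['time'],s['position'],s['tool_rot'],s['wrist_force'],s['width'],r.nose_length)
w=r.snapshot('wrist');save(w,'w4.png')
E
```

```text
4.65 [598.22960959  57.54727257 343.49340994] [-1.09258    -1.37928017  1.37592597] [-0.17520867  0.92438778  4.52722308] 17.605972098579706 14.0
```

View pics/w4.png

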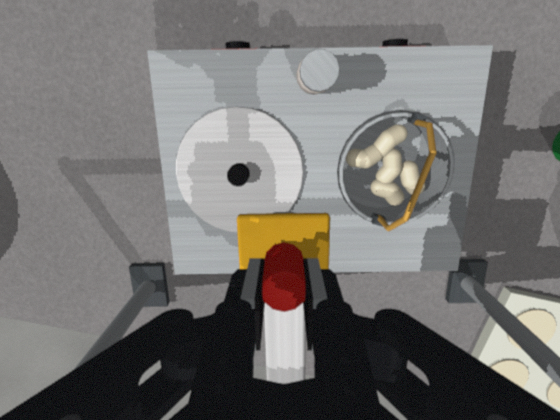

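```bash
python3 - <<'E'
from h import *
np.set_printoptions(precision=1,suppress=True)
w=r.snapshot('wrist');s=r.read_state();p=s['position'];print(s['width'],p)
print('TCP axis at z349',proj(w,[p[0],p[1],349]),' z343',proj(w,p))
print('knob top px (259,285) at z349:',atz(w,(259,285),349), 'plate front corners at 317',atz(w,(214,239),317),atz(w,(214,328),317))
for t in('knob','bail_upright','well'):
    d=r.pinpoint('wrist',t); print(t,[(np.array(x['position']),round(x['p'],2),atz(w,x['position'],{'knob':317,'well':85}.get(t,170))) for x in d[:2]])
h=cv2.cvtColor(w['frame'],cv2.COLOR_RGB2HSV);m=((h[...,0]<6)|(h[...,0]>174))&(h[...,1]>150)&(h[...,2]>60)
ys,xs=np.where(m[220:340,240:330]);print(ys.min()+220,ys.max()+220,xs.min()+240,xs.max()+240)
c=w['frame'][200:350,210:360];cv2.imwrite('pics/k5.png',cv2.resize(c,(500,500),interpolation=2)[:,:,::-1])
E
```

```text
17.968746242910623 [598.2  57.6 343.4]
TCP axis at z349 [np.float64(299.27957879501287), np.float64(283.2829766649949)]  z343 [np.float64(292.11295034613727), np.float64(283.29959322973883)]
knob top px (259,285) at z349: [580.3  54.1 349. ] plate front corners at 317 [577.1  30.7 317. ] [567.4  72.4 317. ]
knob [(array([261.1, 282.8]), 0.92, array([596.5,  56.9, 317. ]))]
bail_upright [(array([185. , 422.9]), 0.84, array([562.7, 179.9, 170. ]))]
well []
243 310 262 305
```

View pics/k5.png

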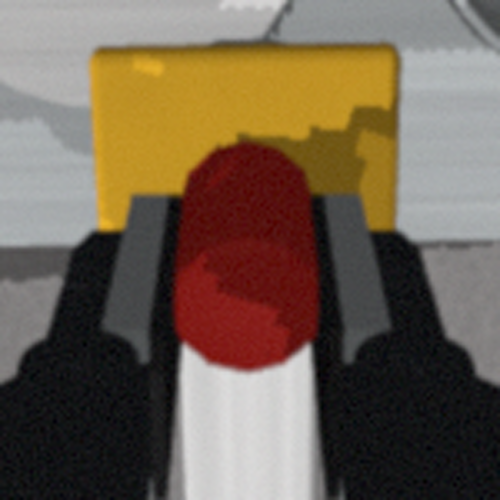

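The crop shows the red stem centred between the pads, its top disc at about px (290,284) on the TCP axis. Next is pulling down.

{"op": "drive_tool", "data": {
  "dp": [
    [0, 8, 0],
    [0, 19, 0],
    [0, 31, 0],
    [0, 43, 0],
    [0, 55, 0],
    [0, 67, 0],
    [0, 79, 0],
    [0, 91, 0],
    [0, 103, 0],
    [0, 113, 0],
    [0, 120, 0],
    [0, 122, 0]
  ],
  "rotation": [
    [0, 0, 0],
    [0, 0, 0],
    [0, 0, 0],
    [0, 0, 0],
    [0, 0, 0],
    [0, 0, 0],
    [0, 0, 0],
    [0, 0, 0],
    [0, 0, 0],
    [0, 0, 0],
    [0, 0, 0],
    [0, 0, 0]
  ],
  "jaw": [10, 10, 10, 10, 10, 10, 10, 10, 10, 10, 10, 10]
}}

```text
time: 5.9
position: [599.4, 57.3, 222.7]
tool_rot: [-1.095, -1.381, 1.376]
wrist_force: [-1.8, -0.8, 15.6]
width: 17.6
```

```bash
python3 - <<'E'
from h import *
np.set_printoptions(precision=1,suppress=True)
S={}
for c in('scene','side','wrist'):
    S[c]=r.snapshot(c)
s=r.read_state();print(s['time'],s['position'],s['wrist_force'],s['width'],R.from_rotvec(s['tool_rot']).as_matrix())
z=s['position'][2]
for t,zz in(('knob',317-121),('hook',134),('bail_upright',170)):
    for c in S:
        d=r.pinpoint(c,t)
        if d: print(t,c,np.array(d[0]['position']),round(d[0]['p'],2),atz(S[c],d[0]['position'],zz))
a=S['wrist']['frame'][60:340,180:480]; b=S['side']['frame'][180:320,195:305]
cv2.imwrite('pics/p6.png',np.hstack([cv2.resize(a,(430,400),interpolation=2),cv2.resize(b,(320,400),interpolation=2)])[:,:,::-1])
E
```

```text
6.05 [599.4  57.3 223.5] [-2.6 -0.2 14.5] 17.842959739705318 [[-0.2  0.  -1. ]
 [ 1.  -0.  -0.2]
 [-0.  -1.  -0. ]]
knob scene [223.4 292.5] 0.56 [594.1  44.1 196. ]
knob side [230.4 267. ] 0.7 [599.4  53.8 196. ]
knob wrist [257.  284.2] 0.82 [595.8  56.8 196. ]
hook scene [233.7 295.1] 0.45 [594.6  57.3 134. ]
hook side [246.6 265.9] 0.5 [603.7  56.4 134. ]
bail_upright scene [237.9 326.1] 0.76 [574.9 175.2 170. ]
bail_upright side [264.  256.3] 0.98 [567.5 187.3 170. ]
bail_upright wrist [234.6 506.7] 0.77 [564.8 180.7 170. ]
```

View pics/p6.png

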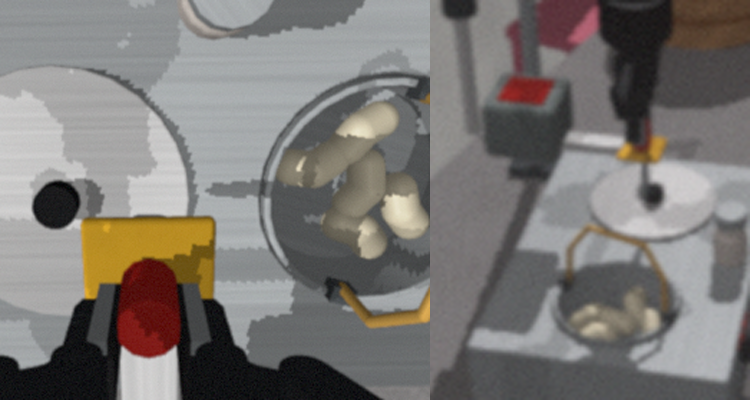

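Hook is down (lift about 0.12), with 14.5 N on the wrist, which matches the spring. Travelling along the rail.

{"op": "drive_tool", "data": {
  "dp": [
    [3, 0, 0],
    [10, 0, 0],
    [19, 0, 0],
    [28, 0, 0],
    [37, 0, 0],
    [46, 0, 0],
    [55, 0, 0],
    [64, 0, 0],
    [73, 0, 0],
    [82, 0, 0],
    [90, 0, 0],
    [95, 0, 0]
  ],
  "rotation": [
    [0, 0, 0],
    [0, 0, 0],
    [0, 0, 0],
    [0, 0, 0],
    [0, 0, 0],
    [0, 0, 0],
    [0, 0, 0],
    [0, 0, 0],
    [0, 0, 0],
    [0, 0, 0],
    [0, 0, 0],
    [0, 0, 0]
  ],
  "jaw": [10, 10, 10, 10, 10, 10, 10, 10, 10, 10, 10, 10]
}}

```text
time: 7.5
position: [576.8, 149.5, 225.5]
tool_rot: [-1.095, -1.381, 1.377]
wrist_force: [-7.5, -1.9, 14.7]
width: 17.7
```

```bash
python3 - <<'E'
from h import *
np.set_printoptions(precision=1,suppress=True)
S={}
for c in('scene','side','wrist'):
    S[c]=r.snapshot(c)
s=r.read_state();Rm=R.from_rotvec(s['tool_rot']).as_matrix();print(s['time'],s['position'],s['wrist_force'],Rm.T@s['wrist_force'],s['width'])
a=S['wrist']['frame'][40:340,180:480]; b=S['side']['frame'][200:310,205:300]
cv2.imwrite('pics/p7.png',np.hstack([cv2.resize(a,(400,400),interpolation=2),cv2.resize(b,(400,463),interpolation=2)[:400]])[:,:,::-1])
E
```

```text
7.65 [576.8 149.5 225.4] [-7.  -0.9 14.9] [  0.7 -14.9   6.9] 17.666563327885378
```

View pics/p7.png

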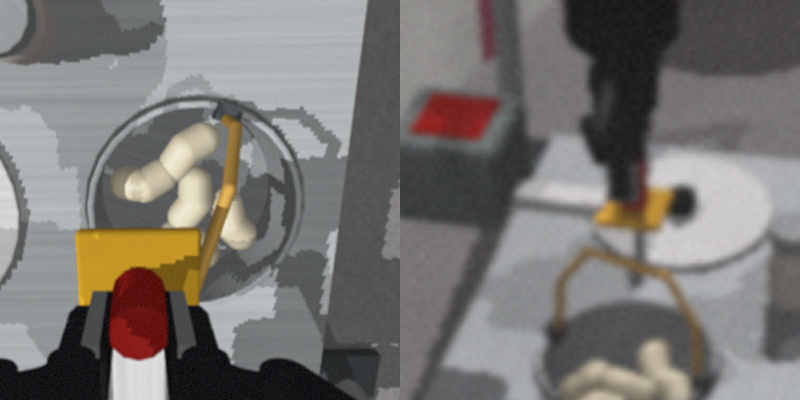

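{"op": "drive_tool", "data": {
  "dp": [
    [2, 1, 1],
    [6, 2, 1.5],
    [10, 3, 2],
    [14, 3, 2],
    [18, 3, 2],
    [21, 3, 2],
    [23, 3, 2],
    [24, 3, 2],
    [24, 3, 2]
  ],
  "rotation": [
    [0, 0, 0],
    [0, 0, 0],
    [0, 0, 0],
    [0, 0, 0],
    [0, 0, 0],
    [0, 0, 0],
    [0, 0, 0],
    [0, 0, 0],
    [0, 0, 0]
  ],
  "jaw": [10, 10, 10, 10, 10, 10, 10, 10, 10]
}}

```text
time: 8.4
position: [570.5, 172.8, 225.0]
tool_rot: [-1.097, -1.386, 1.376]
wrist_force: [-1.4, -0.3, 15.0]
width: 17.9
```

```bash
cat > f.py <<'E'
from h import *
s=r.read_state();Rm=R.from_rotvec(s['tool_rot']).as_matrix();print(s['time'],s['position'].round(1) if hasattr(s['position'],'round') else s['position'],'tool F',(Rm.T@s['wrist_force']).round(2),'M',(Rm.T@s['ft_torque']).round(2))
E
python3 f.py
```

```text
8.4 [570.5 172.8 225. ] tool F [ -0.02 -15.05   1.34] M [ 0.69 -0.03 -0.18]
```

{"op": "drive_tool", "data": {
  "dp": [
    [1, 2.5, 0],
    [2, 2.5, 0],
    [3, 2.5, 0],
    [3, 2.5, 0]
  ],
  "rotation": [
    [0, 0, 0],
    [0, 0, 0],
    [0, 0, 0],
    [0, 0, 0]
  ],
  "jaw": [10, 10, 10, 10]
}}

```text
time: 8.73
position: [570.1, 175.4, 224.7]
tool_rot: [-1.098, -1.387, 1.375]
wrist_force: [-4.1, -0.5, 14.8]
width: 17.6
```

```bash
python3 f.py
```

```text
8.7333 [570.1 175.4 224.7] tool F [  0.4  -14.86   3.98] M [ 1.73 -0.04 -0.16]
```

{"op": "drive_tool", "data": {
  "dp": [
    [1, 2.5, 0],
    [2, 2.5, 0],
    [2, 2.5, 0]
  ],
  "rotation": [
    [0, 0, 0],
    [0, 0, 0],
    [0, 0, 0]
  ],
  "jaw": [10, 10, 10]
}}

```text
time: 8.98
position: [569.7, 177.1, 224.2]
tool_rot: [-1.099, -1.388, 1.375]
wrist_force: [-4.1, -1.4, 14.4]
width: 17.6
```

```bash
python3 f.py
```

```text
8.9833 [569.7 177.1 224.2] tool F [ -0.45 -14.5    4.13] M [ 1.92 -0.01 -0.03]
```

{"op": "drive_tool", "data": {
  "dp": [
    [1, 2.5, 1],
    [2, 2.5, 1],
    [2, 2.5, 1]
  ],
  "rotation": [
    [0, 0, 0],
    [0, 0, 0],
    [0, 0, 0]
  ],
  "jaw": [10, 10, 10]
}}

```text
time: 9.23
position: [569.1, 178.8, 224.1]
tool_rot: [-1.101, -1.391, 1.374]
wrist_force: [-1.8, -1.6, 13.3]
width: 17.6
```

```bash
python3 f.py
```

```text
9.2333 [569.1 178.8 224.1] tool F [ -1.2  -13.29   1.94] M [ 1.07  0.07 -0.04]
```

{"op": "drive_tool", "data": {
  "dp": [
    [1, 2.5, 0.5],
    [1.5, 2.5, 0.5],
    [1.5, 2.5, 0.5]
  ],
  "rotation": [
    [0, 0, 0],
    [0, 0, 0],
    [0, 0, 0]
  ],
  "jaw": [10, 10, 10]
}}

```text
time: 9.48
position: [568.9, 179.9, 223.9]
tool_rot: [-1.103, -1.393, 1.373]
wrist_force: [-2.8, -0.6, 13.8]
width: 18.0
```

```bash
python3 f.py
```

```text
9.4833 [568.9 179.9 223.9] tool F [ 1.000e-02 -1.387e+01  2.620e+00] M [1.39 0.06 0.01]
```

{"op": "drive_tool", "data": {
  "dp": [
    [1, 2.5, 0.5],
    [1.5, 2.5, 0.5],
    [1.5, 2.5, 0.5]
  ],
  "rotation": [
    [0, 0, 0],
    [0, 0, 0],
    [0, 0, 0]
  ],
  "jaw": [10, 10, 10]
}}

```text
time: 9.73
position: [568.7, 180.7, 223.9]
tool_rot: [-1.105, -1.395, 1.373]
wrist_force: [-3.3, -2.7, 15.0]
width: 17.5
```

```bash
python3 f.py
```

```text
9.7333 [568.7 180.7 223.9] tool F [ -1.91 -15.05   3.53] M [ 1.51 -0.01  0.64]
```

{"op": "drive_tool", "data": {
  "dp": [
    [1, 2.5, 0.5],
    [1.5, 2.5, 0.5],
    [1.5, 2.5, 0.5]
  ],
  "rotation": [
    [0, 0, 0],
    [0, 0, 0],
    [0, 0, 0]
  ],
  "jaw": [10, 10, 10]
}}

```text
time: 9.98
position: [568.5, 181.3, 223.9]
tool_rot: [-1.107, -1.397, 1.373]
wrist_force: [-2.4, -3.8, 16.1]
width: 17.8
```

```bash
python3 f.py
```

```text
9.9833 [568.5 181.3 223.9] tool F [ -3.26 -16.18   2.84] M [1.46 0.07 0.79]
```

Contact felt with the shank, about 3 N with the moment rising, at the place the images predicted (hook y about 0). Backing off 1 mm and rising slowly.

{"op": "drive_tool", "data": {
  "dp": [
    [-0.5, 1, 0],
    [-1, -1, 0],
    [-1, -3, 0],
    [-1, -5, 0],
    [-1, -7, 0],
    [-1, -9, 0],
    [-1, -11, 0],
    [-1, -13, 0],
    [-1, -15, 0],
    [-1, -17, 0],
    [-1, -19, 0],
    [-1, -21, 0]
  ],
  "rotation": [
    [0, 0, 0],
    [0, 0, 0],
    [0, 0, 0],
    [0, 0, 0],
    [0, 0, 0],
    [0, 0, 0],
    [0, 0, 0],
    [0, 0, 0],
    [0, 0, 0],
    [0, 0, 0],
    [0, 0, 0],
    [0, 0, 0]
  ],
  "jaw": [10, 10, 10, 10, 10, 10, 10, 10, 10, 10, 10, 10]
}}

```text
time: 10.98
position: [568.6, 180.0, 247.0]
tool_rot: [-1.109, -1.398, 1.372]
wrist_force: [-3.0, -1.7, 13.1]
width: 17.7
```

```bash
python3 f.py; python3 - <<'E'
from h import *
S={c:r.snapshot(c) for c in('wrist','side')}
a=S['wrist']['frame'][60:340,180:460]; b=S['side']['frame'][200:310,205:300]
cv2.imwrite('pics/p8.png',np.hstack([cv2.resize(a,(400,400),interpolation=2),cv2.resize(b,(400,463),interpolation=2)[:400]])[:,:,::-1])
E
```

```text
10.9833 [568.6 180.  247. ] tool F [ -1.01 -13.17   3.01] M [1.46 0.12 0.05]
```

View pics/p8.png

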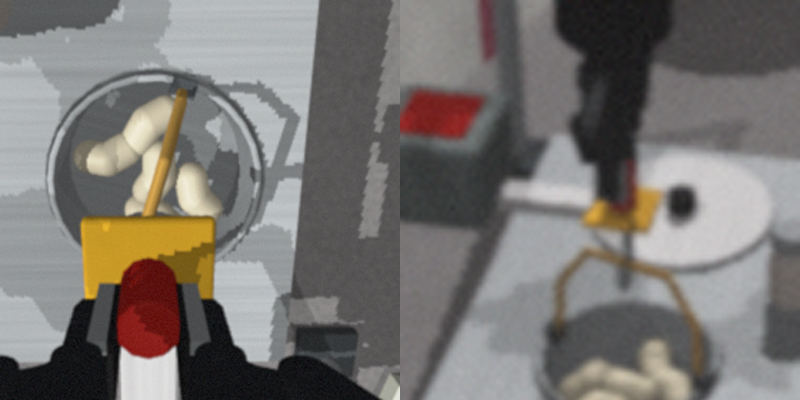

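The hook's shank crosses the bar in both views: side crop (627,265), and in the wrist view the bar runs under the plate's middle. Continuing up slowly.

{"op": "drive_tool", "data": {
  "dp": [
    [0, 0, 0],
    [0, -1, 0],
    [0, -2.5, 0],
    [0, -4, 0],
    [0, -5.5, 0],
    [0, -7, 0],
    [0, -8.5, 0],
    [0, -10, 0],
    [0, -11.5, 0],
    [0, -13, 0],
    [0, -14.5, 0],
    [0, -16, 0]
  ],
  "rotation": [
    [0, 0, 0],
    [0, 0, 0],
    [0, 0, 0],
    [0, 0, 0],
    [0, 0, 0],
    [0, 0, 0],
    [0, 0, 0],
    [0, 0, 0],
    [0, 0, 0],
    [0, 0, 0],
    [0, 0, 0],
    [0, 0, 0]
  ],
  "jaw": [10, 10, 10, 10, 10, 10, 10, 10, 10, 10, 10, 10]
}}

```text
time: 12.08
position: [568.4, 179.7, 264.6]
tool_rot: [-1.11, -1.4, 1.372]
wrist_force: [-1.4, -1.2, 9.1]
width: 18.1
```

```bash
python3 f.py
```

```text
12.0833 [568.4 179.7 264.6] tool F [-0.9  -9.18  1.4 ] M [ 0.85  0.02 -0.09]
```

The upward pull dropped by about 4 N, so the basket's weight is on the hook. Raising the rest.

{"op": "drive_tool", "data": {
  "dp": [
    [0, -1, 0],
    [0, -3, 0],
    [0, -6, 0],
    [0, -9, 0],
    [0, -12, 0],
    [0, -15, 0],
    [0, -18, 0],
    [0, -21, 0],
    [0, -24, 0],
    [0, -27, 0],
    [0, -30, 0],
    [0, -33, 0]
  ],
  "rotation": [
    [0, 0, 0],
    [0, 0, 0],
    [0, 0, 0],
    [0, 0, 0],
    [0, 0, 0],
    [0, 0, 0],
    [0, 0, 0],
    [0, 0, 0],
    [0, 0, 0],
    [0, 0, 0],
    [0, 0, 0],
    [0, 0, 0]
  ],
  "jaw": [10, 10, 10, 10, 10, 10, 10, 10, 10, 10, 10, 10]
}}

```text
time: 13.08
position: [568.1, 179.6, 299.0]
tool_rot: [-1.111, -1.401, 1.371]
wrist_force: [0.4, -0.6, 7.6]
width: 18.1
```

```bash
python3 f.py
```

```text
13.0833 [568.1 179.6 299. ] tool F [-0.72 -7.57 -0.4 ] M [-0.02  0.06 -0.05]
```

{"op": "drive_tool", "data": {
  "dp": [
    [0, -2, 0],
    [0, -5, 0],
    [0, -8, 0],
    [0, -11, 0],
    [0, -14, 0],
    [0, -17, 0],
    [0, -20, 0],
    [0, -23, 0],
    [0, -26, 0],
    [0, -29, 0],
    [0, -31, 0],
    [0, -32, 0]
  ],
  "rotation": [
    [0, 0, 0],
    [0, 0, 0],
    [0, 0, 0],
    [0, 0, 0],
    [0, 0, 0],
    [0, 0, 0],
    [0, 0, 0],
    [0, 0, 0],
    [0, 0, 0],
    [0, 0, 0],
    [0, 0, 0],
    [0, 0, 0]
  ],
  "jaw": [10, 10, 10, 10, 10, 10, 10, 10, 10, 10, 10, 10]
}}

```text
time: 14.08
position: [567.9, 179.5, 332.6]
tool_rot: [-1.113, -1.403, 1.369]
wrist_force: [1.5, -0.4, 6.6]
width: 18.1
```

```bash
python3 f.py
```

```text
14.0833 [567.9 179.5 332.6] tool F [-0.78 -6.56 -1.61] M [-0.26  0.08 -0.02]
```

{"op": "drive_tool", "data": {
  "dp": [
    [0, -1, 0],
    [0, -2, 0],
    [0, -3.5, 0],
    [0, -5, 0],
    [0, -6, 0],
    [0, -7, 0],
    [0, -8, 0],
    [0, -9, 0],
    [0, -9, 0],
    [0, -9, 0]
  ],
  "rotation": [
    [0, 0, 0],
    [0, 0, 0],
    [0, 0, 0],
    [0, 0, 0],
    [0, 0, 0],
    [0, 0, 0],
    [0, 0, 0],
    [0, 0, 0],
    [0, 0, 0],
    [0, 0, 0]
  ],
  "jaw": [10, 10, 10, 10, 10, 10, 10, 10, 10, 10]
}}

```text
time: 14.92
position: [567.9, 179.4, 342.7]
tool_rot: [-1.114, -1.404, 1.368]
wrist_force: [0.0, -0.1, 7.2]
width: 17.7
```

```bash
python3 f.py; python3 - <<'E'
from h import *
np.set_printoptions(precision=1,suppress=True)
S={c:r.snapshot(c) for c in('scene','side')}
for t in('basket','hook','bail_pivot'):
    ds=[(c,r.pinpoint(c,t)) for c in S]
    ds=[(c,d[0]) for c,d in ds if d]; print(t,[(c,round(d['p'],2)) for c,d in ds],*(tri([ray(S[c],d['position']) for c,d in ds]) if len(ds)>1 else []))
E
```

```text
14.9167 [567.9 179.4 342.7] tool F [-0.16 -7.21 -0.22] M [ 0.34  0.09 -0.17]
basket [('scene', 0.62), ('side', 0.64)] [572.4 174.1 107.8] [np.float64(9.272735659062514), np.float64(9.272735659062452)]
hook [('scene', 0.68), ('side', 0.65)] [558.  182.5 261.2] [np.float64(4.04432792091312), np.float64(4.044327920913365)]
bail_pivot [('scene', 0.71), ('side', 0.58)] [564.8 176.3 176.8] [np.float64(10.001539543833365), np.float64(10.00153954383347)]
```

{"op": "drive_tool", "data": {
  "dp": [
    [0, -1, 0],
    [0, -2, 0],
    [0, -2.5, 0],
    [0, -3, 0],
    [0, -3, 0]
  ],
  "rotation": [
    [0, 0, 0],
    [0, 0, 0],
    [0, 0, 0],
    [0, 0, 0],
    [0, 0, 0]
  ],
  "jaw": [10, 10, 10, 10, 10]
}}

```text
time: 15.73
position: [567.5, 179.4, 344.2]
tool_rot: [-1.113, -1.402, 1.369]
wrist_force: [4.2, 0.1, -8.8]
width: 17.5
```

```bash
python3 f.py
```

```text
15.7333 [567.5 179.4 344.2] tool F [-0.83  8.93 -3.87] M [-0.94  0.11 -0.13]
```

Upper stop reached: the force flips sign at z = 344. Releasing.

{"op": "drive_tool", "data": {
  "dp": [
    [0, 0.3, 0],
    [0, 0.3, 0],
    [0, 0.3, 0],
    [0, 0, 0],
    [0, 0, 0],
    [0, 0, 0],
    [0, 0, 0],
    [0, 0, 0],
    [0, 0, 0],
    [0, 0, 0]
  ],
  "rotation": [
    [0, 0, 0],
    [0, 0, 0],
    [0, 0, 0],
    [0, 0, 0],
    [0, 0, 0],
    [0, 0, 0],
    [0, 0, 0],
    [0, 0, 0],
    [0, 0, 0],
    [0, 0, 0]
  ],
  "jaw": [10, 10, 10, 25, 40, 55, 60, 60, 60, 60]
}}

```text
time: 16.57
position: [567.4, 179.4, 344.4]
tool_rot: [-1.113, -1.402, 1.369]
wrist_force: [0.5, -0.7, 1.0]
width: 59.9
```

{"op": "drive_tool", "data": {
  "dp": [
    [0, -10, 0],
    [0, -25, 0],
    [0, -40, 0],
    [0, -55, 0],
    [0, -70, 0],
    [0, -85, 0],
    [0, -95, 0],
    [0, -100, 0],
    [0, -100, 0],
    [0, -100, 0],
    [0, -100, 0],
    [0, -100, 0]
  ],
  "rotation": [
    [0, 0, 0],
    [0, 0, 0],
    [0, 0, 0],
    [0, 0, 0],
    [0, 0, 0],
    [0, 0, 0],
    [0, 0, 0],
    [0, 0, 0],
    [0, 0, 0],
    [0, 0, 0],
    [0, 0, 0],
    [0, 0, 0]
  ],
  "jaw": [60, 60, 60, 60, 60, 60, 60, 60, 60, 60, 60, 60]
}}

```text
time: 17.57
position: [564.2, 179.2, 443.4]
tool_rot: [-1.112, -1.401, 1.371]
wrist_force: [-0.9, 0.1, 1.1]
width: 59.9
```

```bash
python3 f.py; python3 - <<'E'
from h import *
np.set_printoptions(precision=1,suppress=True)
S={c:r.snapshot(c) for c in('scene','side','wrist')}
for t,z in(('basket',None),('hook',255),('bail_pivot',None),('knob',317)):
    ds=[(c,r.pinpoint(c,t)) for c in S]
    ds=[(c,d[0]) for c,d in ds if d]; print(t,[(c,round(d['p'],2)) for c,d in ds],*(tri([ray(S[c],d['position']) for c,d in ds]) if len(ds)>1 else []))
a=S['wrist']['frame'][20:320,180:480]; b=S['side']['frame'][170:310,190:310]
cv2.imwrite('pics/p9.png',np.hstack([cv2.resize(a,(400,400),interpolation=2),cv2.resize(b,(400,467),interpolation=2)[:400]])[:,:,::-1])
E
```

```text
17.5667 [564.2 179.2 443.4] tool F [ 0.28 -1.13  0.86] M [ 0.04  0.   -0.07]
basket [('scene', 0.63), ('side', 0.9), ('wrist', 0.63)] [572.1 176.1  99.9] [np.float64(0.9887995504618877), np.float64(0.8971215329828547), np.float64(0.6365226323731756)]
hook [('scene', 0.57), ('side', 0.56), ('wrist', 0.59)] [569.7 182.7 250.9] [np.float64(3.5882171431138503), np.float64(2.908624858607691), np.float64(4.769806809054288)]
bail_pivot [('scene', 0.77), ('side', 0.98), ('wrist', 0.89)] [565.2 177.4 161.4] [np.float64(3.8619226367437927), np.float64(2.8283279650078366), np.float64(1.3159736354111524)]
knob [('scene', 0.74), ('side', 0.79), ('wrist', 0.74)] [567.1 180.9 317.5] [np.float64(3.1200793933669346), np.float64(4.559932983761709), np.float64(1.8517245877678685)]
```

View pics/p9.png

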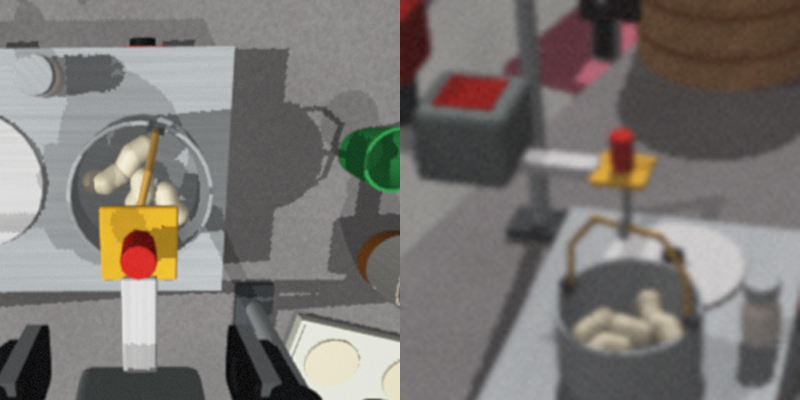

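The basket hangs clear in both views: its rim is well above the cooker in the side crop at (630,290), and the knob foot measures z = 317.5, so the hook is fully up. I'll let it settle and check that it is still.

{"op": "drive_tool", "data": {
  "dp": [
    [0, 0, 0],
    [0, 0, 0],
    [0, 0, 0],
    [0, 0, 0],
    [0, 0, 0],
    [0, 0, 0],
    [0, 0, 0],
    [0, 0, 0],
    [0, 0, 0],
    [0, 0, 0],
    [0, 0, 0],
    [0, 0, 0]
  ],
  "rotation": [
    [0, 0, 0],
    [0, 0, 0],
    [0, 0, 0],
    [0, 0, 0],
    [0, 0, 0],
    [0, 0, 0],
    [0, 0, 0],
    [0, 0, 0],
    [0, 0, 0],
    [0, 0, 0],
    [0, 0, 0],
    [0, 0, 0]
  ],
  "jaw": [60, 60, 60, 60, 60, 60, 60, 60, 60, 60, 60, 60]
}}

```text
time: 19.32
position: [564.4, 179.3, 444.4]
tool_rot: [-1.113, -1.402, 1.369]
wrist_force: [0.2, 0.0, 0.1]
width: 60.1
```

```bash
python3 - <<'E'
from h import *
np.set_printoptions(precision=1,suppress=True)
for k in range(3):
    S={c:r.snapshot(c) for c in('scene','side','wrist')}
    m=r.masks_of('side','basket');n=r.masks_of('wrist','basket')
    print(r.read_state()['time'],[x[0]['position'] for x in(m,n) if x])
for t in('basket','knob'):
    ds=[(c,r.pinpoint(c,t)) for c in S]; ds=[(c,d[0]) for c,d in ds if d]
    print(t,tri([ray(S[c],d['position']) for c,d in ds]))
print('side: predicted underside front/pivot px', proj(S['side'],[566,181,113]),proj(S['side'],[566,181,179]),'lowest basket row',np.where(m[0]['mask'])[0].max(), 'pred lowest', max(proj(S['side'],[566+65*np.cos(a),181+65*np.sin(a),113])[0] for a in np.linspace(0,6.28,60)))
E
```

```text
19.5667 [[269.9, 260.3], [154.4, 286.5]]
19.8167 [[268.9, 258.1], [152.9, 286.6]]
20.0667 [[268.3, 256.4], [152.1, 283.5]]
basket (array([570.7, 175.6, 103. ]), [np.float64(3.5291444098110576), np.float64(2.169720088798157), np.float64(1.9552704053081778)])
knob (array([564.6, 181.4, 321.1]), [np.float64(2.5606255180832527), np.float64(3.7003687485810732), np.float64(2.741284732559342)])
side: predicted underside front/pivot px [np.float64(278.107900496687), np.float64(258.44386108855633)] [np.float64(260.4328486321361), np.float64(257.6768229892041)] lowest basket row 292 pred lowest 293.132527619587
```

The lowest basket row is 292 px against 293 predicted for an underside at 113 mm, so the height is right. A few more seconds to settle.

{"op": "drive_tool", "data": {
  "dp": [
    [0, 0, 0],
    [0, 0, 0],
    [0, 0, 0],
    [0, 0, 0],
    [0, 0, 0],
    [0, 0, 0],
    [0, 0, 0],
    [0, 0, 0],
    [0, 0, 0],
    [0, 0, 0],
    [0, 0, 0],
    [0, 0, 0]
  ],
  "rotation": [
    [0, 0, 0],
    [0, 0, 0],
    [0, 0, 0],
    [0, 0, 0],
    [0, 0, 0],
    [0, 0, 0],
    [0, 0, 0],
    [0, 0, 0],
    [0, 0, 0],
    [0, 0, 0],
    [0, 0, 0],
    [0, 0, 0]
  ],
  "jaw": [60, 60, 60, 60, 60, 60, 60, 60, 60, 60, 60, 60]
}}

```text
time: 21.37
position: [564.4, 179.3, 444.4]
tool_rot: [-1.113, -1.402, 1.369]
wrist_force: [-0.0, 0.7, -0.6]
width: 60.3
```

{"op": "drive_tool", "data": {
  "dp": [
    [0, 0, 0],
    [0, 0, 0],
    [0, 0, 0],
    [0, 0, 0],
    [0, 0, 0],
    [0, 0, 0],
    [0, 0, 0],
    [0, 0, 0],
    [0, 0, 0],
    [0, 0, 0],
    [0, 0, 0],
    [0, 0, 0]
  ],
  "rotation": [
    [0, 0, 0],
    [0, 0, 0],
    [0, 0, 0],
    [0, 0, 0],
    [0, 0, 0],
    [0, 0, 0],
    [0, 0, 0],
    [0, 0, 0],
    [0, 0, 0],
    [0, 0, 0],
    [0, 0, 0],
    [0, 0, 0]
  ],
  "jaw": [60, 60, 60, 60, 60, 60, 60, 60, 60, 60, 60, 60]
}}

```text
time: 22.37
position: [564.5, 179.3, 444.3]
tool_rot: [-1.113, -1.402, 1.369]
wrist_force: [-0.4, -1.0, 0.3]
width: 59.9
```

```bash
python3 - <<'E'
from h import *
F=[]
for k in range(10): F.append(r.snapshot('side')['frame'][180:310,200:310].astype(np.float32).mean(2))
for i in(2,4,6,9): print(i*.05,cv2.phaseCorrelate(F[0][70:],F[i][70:]))
print(r.read_state()['time']); print(r.job_done())
E
```

```text
0.1 ((0.014236702771341925, 0.003786301503922118), 0.9738167932298448)
0.2 ((-0.019742141440730165, 0.051791566010678025), 0.9819240119722155)
0.30000000000000004 ((0.012604420824729345, 0.00972535914296202), 0.9843030492464702)
0.45 ((-0.030795244523652343, 0.025021501156647474), 0.9709616420004102)
22.8667
the job is handed in; nothing more can be done
None
```

The basket now hangs still from the hook over its well, with the hook fully up and let go. I handed the job in at 22.9 s; no verdict came back.

I gripped the red knob, pulled the hook down about 0.12 m and slid it along the rail until I felt the bail. The wrist showed about 3 N sideways there. I backed off 1 mm, raised the hook slowly by hand to its upper stop, let go and moved clear.

- **Load:** the upward pull on the wrist dropped by about 4 N during the lift, which fits the basket's weight.
- **Hook up:** the knob's foot measured 317.5 mm and then 321 mm above the table, against 317 mm expected when fully up.
- **Stillness:** the last side-camera frames shifted by less than 0.06 px over 0.45 s. The crop also held fixed parts of the scene, so a very small sway could be hidden.
- **Hand clear:** the gripper stood about 100 mm above where it let go, with no load on the wrist.
- **Height (checks disagree):** the networks put the basket's underside at 100 and then 103 mm, against 113 mm expected, with more than 100 mm required. Its lowest edge in the side picture was at row 292, against 293 predicted for 113 mm, so I trusted that.
- **Not measured:** I did not measure the bystanders' positions at the end. I also did not check the basket's tilt, beyond it looking level in the last pictures.

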